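Rock a jammed tube block out of a dry block heater

TASK

The aluminium tube block with the red handle is jammed in the well of the white block heater. Slide the yellow transport lock on top of the heater fully to the left to its end stop, then take the red handle and rock the block sideways, handle over to the left first and then to the right, some five to ten degrees each way while the block is still in the well, and keep on until it comes free. Finish holding it in the gripper, upright and still, straight above the well with its underside about 2 cm clear of the heater's top, and leave the beaker, the dish and the dye bottle where they stand.

Things in the scene. Friction and masses are not known exactly. Their poses are not given: they have to be found in the camera images.
- heater: White block heater with a grey-black top, fixed, 142 (x) x 162 (y) x 62 mm high. Origin: centre of its underside, on the worktop. Its x axis points away from the robot (yaw within 0.3 rad), y to its left, z up; control panel on the front (-x). The block sits in a well 50 (x) x 70 (y) mm, 36 mm deep, centre 20 mm behind (+x) the origin, with 3 mm of play to its left and right walls (tips up to 0.2 rad).
- well_mouth (a point): Centre of the well's mouth, at the height of the heater's top (62 mm above the worktop). Axes as heater.
- left_cheek (a point): Middle of the line where the brass sprung cheek in the well's left wall presses on the block's left side, 19 mm below the heater's top, 32 mm left of the well's centre. Each cheek slips at about 14 N: lifting straight takes some 30 N; tipping the block about one cheek's line (handle over towards that cheek) walks its other side up about 1 mm per degree.
- right_cheek (a point): The same for the cheek in the well's right wall, 32 mm right of the well's centre. A side comes off its cheek once it has risen about 17 mm.
- lock (a joint): Yellow transport lock on the heater's top in front of the well: 0 = locked (its steel tongue lies over the block's front tab), 0.040 m = at the left end stop (free). Slides along the heater's +y (left), friction about 2.5 N; starts between 0 and 0.012.
- lock_grip (a point): Centre of the yellow grip of the lock, 89 mm above the worktop; the grip is 18 (x) x 20 (y) x 26 mm high, its top 13 mm above this point. Moves with the lock.
- tube_block: Aluminium tube block, 46 (x) x 64 (y) x 50 mm with four tube holes, about 0.3 kg, seated in the well on its floor (underside 36 mm below the heater's top). Origin: centre of its underside; axes parallel to the heater's when seated. On its front a small steel tab under the lock's tongue. From its top rises an upright red handle, 26 (x) x 18 (y) mm, reaching 115 mm above the underside.
- block_grip (a point): Point on the red handle's axis, 17 mm below the handle's top and 98 mm above the block's underside; moves with the block.
- beaker: Loose glass beaker, 51 x 45 x 70 mm, right of the heater. Origin: centre of its underside. Bystander.
- dish: Loose petri dish with lid, 88 mm across, 16 mm high, right of the heater. Origin: centre of its underside. Bystander.
- dye_bottle: Loose small glass bottle with a black cap, 45 mm across, 94 mm high, left of the heater. Origin: centre of its underside. Bystander.

How it is judged (in metres and radians):
On the way, in this order (a step that is already met when the one before it is completed fails the run):
1. the lock is slid to its left end stop (within 3 mm) with the block still down (value of joint lock above 0.037 m and z of tube_block in the frame of well_mouth below -0.03 m), for 0.2 s.
2. the block is tipped more than 4 degrees with its handle to the left, still in the well (angle between tube_block's own z axis and vertical above 0.07 rad and y of block_grip in the frame of well_mouth above 0.004 m and z of tube_block in the frame of well_mouth below -0.008 m), for 0.05 s.
3. the block is tipped more than 4 degrees with its handle to the right, still in the well (angle between tube_block's own z axis and vertical above 0.07 rad and y of block_grip in the frame of well_mouth below -0.004 m and z of tube_block in the frame of well_mouth below -0.008 m), for 0.05 s.
At the end, for the whole second after the job is handed in: The gripper holds the block still (under 30 mm/s), within 7 degrees of upright, underside 8 to 40 mm above the heater's top, centre within 25 mm of the well's, touching no part of the heater; lock within 3 mm of its left stop; beaker, dish and bottle within 20 mm of their start (z of tube_block in the frame of well_mouth between 0.008 and 0.04 m and horizontal distance between tube_block and well_mouth below 0.025 m and angle between tube_block's own z axis and vertical below 0.12 rad and contact force between the fingers and tube_block above 1 N and contact force between tube_block and heater below 0.1 N and linear speed of tube_block below 0.03 m/s and value of joint lock above 0.037 m and distance of each of beaker, dish, dye_bottle from where it was at the start of the episode below 0.02 m); the arm keeps its last pose, push and grip.
It fails at once if the beaker, the dish or the dye bottle is knocked or shifted by more than 20 mm (distance of any of beaker, dish, dye_bottle from where it was at the start of the episode above 0.02 m).
It also fails if it takes over 42 s, if anything falls off the work surface, if the arm or the gripper's body presses on something with over 40 N, if the wrist force passes 120 N, or if a joint passes its speed limit or range.

ROBOT

A 6-joint arm with a two-finger parallel gripper is mounted at the origin on a cart in front of the work surface, level with it; the furniture and walls round the work are solid. World frame = base frame: x ahead of the robot, y to its left, z up, the work surface at z = 0. Lengths are in mm, angles in rad, forces in N, time in s.
With the tool pointing down it reaches from about 300 to 775 mm from the base axis. Payload 14.6 kg.
Tool frame: the origin (TCP) lies between the finger pads; the fingertips stand 22 mm ahead of it and the grasp point (between the pads) lies 3 mm ahead of it (finger_overhang is the distance from the TCP to the fingertips, in mm); z points along the fingers, y is the direction in which the jaws open and shut (so a half turn about z gives the same grasp; the last joint's range is limited). The gripper opens to 94 mm and grips with 3 to 60 N. Pads are 16 mm wide; open, the fingers measure 119 mm over their backs; the gripper's body (75 mm by 177 mm) begins 78 mm behind the grasp point.
Start: joints at [-1.259, 0.3, 1.521, -0, 1.321, -0.067], TCP at [203.386, -511.003, 227.446] pointing down, gripper open.
Joint ranges: [-3.03, 3.03], [-0.79, 2.21], [0.23, 2.52], [-1.04, 4.18], [0, 3.07], [-2.55, 2.55]. Speed limits (rad/s): [2.22, 2.22, 2.57, 3.14, 3.14, 3.14].

INTERFACE

Orientations are given as [roll, pitch, yaw] about the fixed x, y, z axes, in that order (R = Rz(yaw) Ry(pitch) Rx(roll)).
In Python, from cell import * gives the robot as it stands.
- The arm moves only by the tool jog_arm, never from a script. Its argument "increments" is a list of rows, each a list of 7 numbers: the shift along the tool's x, y, z in cm, then the turn, a rotation vector about the tool's x, y, z in degrees, then the finger opening in cm, from 0 to 9.4. In form: [[x, y, z, wx, wy, wz, grip], ...]. A call has 1 to 20 rows; each row shifts and turns the commanded pose from where the row before left it, along the tool's axes as they then stand; what a row does not reach is not made up. A row lasts 1/8 s, in which the tool goes at most 62.5 mm and 10.7 degrees, less where a joint would pass 70% of its speed; a pose out of reach is approached as far as the arm can. A call is refused whole if a number of a shift passes 6.25 or a number of a turn 10.7, either way. A call with a gripper value outside its range is refused whole. The fingers move at their own pace and stop on an object; "squeeze" is the grip in N (left out, the last holds). Time passes only in rows, so rows that do not move let the fingers close. It gives the time, the measured TCP pose, the force and the opening at its end, in the units of the state.
- read_state(): the state, without advancing time (a new reading comes with each control period).
- camera(name): name is "scene" or "top"; returns a dict with "image" (400x640x3 uint8, red, green, blue), "K" (3x3 intrinsics, pixels), "rvec" (rotation vector, rad) and "tvec" (3), from world to camera coordinates, as OpenCV has them. Camera axes: x right, y down, z forward; pixel columns grow to the right and rows downward; lengths in mm; the calibration is good to about 2 mm. A picture is of the moment at which its call begins. There is no depth.
- sign_off(): hands the job in, once; it reports no verdict.
Trained networks look in a picture, given as the dict that the camera call returned (one of the last four; its "shot" number tells which), for a name from the list of things; names that differ only in an ending like _2 or _b are one class to them, and where a whole thing is asked for, a point or a joint stands for the part that bears it (a point fixed in the world has none). Each returns a list of dicts, best first, with "conf" (0 to 1); they miss things now and then, are a little off and sometimes report something else, mostly with a low value. They report only what shows in the picture. A call takes as long as a camera call.
- recognise(picture, name): "centre" ([x, y, z] in mm, in the coordinates of the camera as it stood for that picture, good to about 4 mm: the middle of the surface that is visible of it).
- regions_of(picture, name): "mask" (400x640 bool, what is visible of it).
The state is a dict: "clock": time; "joints": joint angles; "qd": joint speeds; "effort": joint torques, N m; "eef_pos": TCP position; "eef_rot": TCP orientation; "wrist_force": force on the tool from outside, world axes, zero at the start; "moment": the same for the moment, N m; "finger_gap": finger opening in mm.
Only numpy, scipy, OpenCV 4.12 (cv2) and the standard library are available. Lean on these libraries where they do the work, as an engineer would, in place of code of your own. Each camera call takes 0.05 s, during which the arm holds its last target.

## Working session

There is one attempt and no reset: what is moved stays moved. The work goes in short steps, Python scripts to look and compute and a tool call to move; the robot and the scene stay as the last step left them, time stands still between calls to the robot, and variables do not carry over. Pictures are saved under pics/ and viewed, and the job is handed in when it is done.

Besides the shell and the picture viewer there is one more tool, called after "Request:" as name([rows], argument=value, ...), one row to a line, values as JSON. jog_arm: Moves the arm, as the interface text tells. Its arguments: {"type":"object","properties":{"increments":{"type":"array"},"squeeze":{"type":"number"}},"required":["increments"]}

```bash
ls; mkdir -p pics
cat > h.py <<'E'
from cell import *
import numpy as np, cv2
def snap(n,f):
    p=camera(n); cv2.imwrite('pics/'+f+'.png',p['image'][:,:,::-1]); return p
def RT(p):
    return cv2.Rodrigues(np.array(p['rvec'],float))[0],np.array(p['tvec'],float).ravel()
def toworld(p,c):
    R,t=RT(p); return R.T@(np.array(c)-t)
def ray(p,uv,z):
    R,t=RT(p); d=R.T@np.linalg.inv(np.array(p['K']))@np.array([uv[0],uv[1],1.]); o=-R.T@t
    return o+d*(z-o[2])/d[2]
def proj(p,X):
    R,t=RT(p); q=np.array(p['K'])@(R@np.array(X,float)+t); return q[:2]/q[2]
E
python3 - <<'E'
from h import *
print(read_state())
for n in('scene','top'):
    p=snap(n,n+'0')
    for k in('heater','lock','lock_grip','tube_block','block_grip','beaker','dish','dye_bottle'):
        for r in recognise(p,k)[:2]: print(n,k,r['conf'],toworld(p,r['centre']).round(1))
    R,t=RT(p); print(n,'cam',-R.T@t)
E
```

```text
pics
{'clock': 0.0, 'joints': array([-1.25859438e+00,  3.00461818e-01,  1.52156260e+00,  5.56121595e-07,
        1.32068578e+00, -6.66319868e-02]), 'qd': array([-0.00108345, -0.00014131,  0.00043119,  0.00070102,  0.00038602,
       -0.00032437]), 'effort': array([-1.03034567e-03, -5.31807625e+01, -3.52737200e+01,  7.06864544e-02,
        2.42740806e-02, -8.43264411e-05]), 'eef_pos': array([ 203.32174749, -510.79424467,  226.89922035]), 'eef_rot': array([-3.14047762e+00, -7.49470491e-05,  3.78833754e-01]), 'wrist_force': array([-0.76195132, -0.44688224, -0.90178426]), 'moment': array([-0.02123839,  0.02188166,  0.06460374]), 'finger_gap': 93.89554828361213}
scene heater 0.58 [569.7  23.5  59.6]
scene heater 0.54 [585.   -9.2  73. ]
scene lock 0.57 [527.3  -3.   76. ]
scene lock_grip 0.48 [523.4  -4.8  75.4]
scene tube_block 0.57 [583.6  -7.3  74.9]
scene block_grip 0.89 [585.8  -6.4  73. ]
scene beaker 0.39 [ 587.2 -272.5   19.5]
scene dish 0.57 [ 465.8 -282.3    5. ]
scene dye_bottle 0.6 [415.6 231.4  69.1]
scene cam [917.92143165 694.67878091 982.67294537]
top heater 0.72 [544.1 -17.   60.1]
top heater 0.56 [405.2 214.4  92.6]
top lock 0.48 [516.4  -5.5  77.1]
top lock 0.2 [546.  -14.3  59.4]
top lock_grip 0.63 [401.9 216.8  90.6]
top lock_grip 0.54 [513.1 -14.1  76.7]
top tube_block 0.66 [575.5 -17.   73.2]
top block_grip 0.64 [576.1 -19.3  77.7]
top dish 0.84 [ 452.6 -299.8    5.5]
top dye_bottle 0.83 [402.8 215.5  88.5]
top cam [ 269.1674795   -23.8572979  1127.42238693]
```

Run:
```python
import cv2
for n,(x0,y0,x1,y1) in {'scene0':(0,0,640,400),'top0':(0,0,640,400)}.items():
    i=cv2.imread(f'pics/{n}.png'); cv2.imwrite(f'pics/{n}b.png',cv2.resize(i[y0:y1,x0:x1],(800,500)))
```

```text
(no output)
```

View pics/scene0.png

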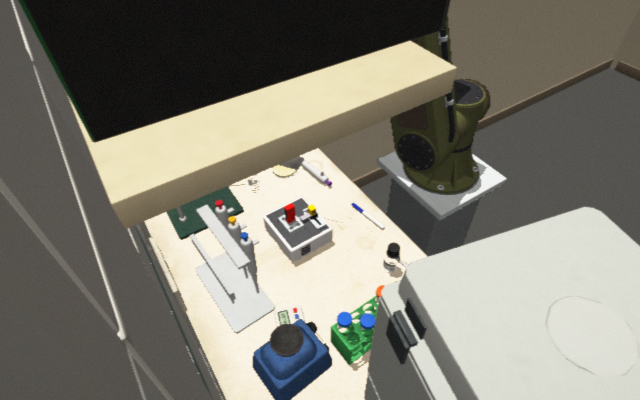

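View pics/top0.png

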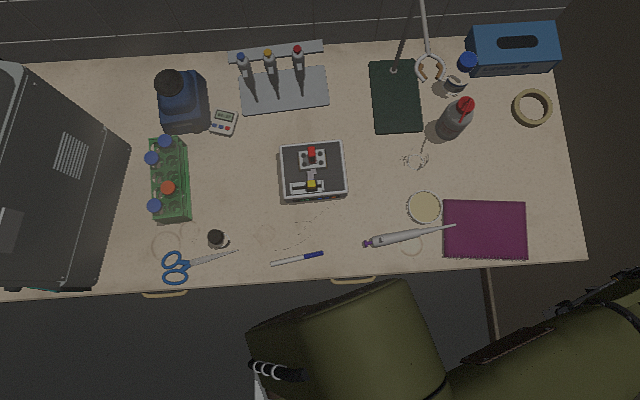

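Run:
```python
import cv2
i=cv2.imread('pics/top0.png'); cv2.imwrite('pics/tz.png',cv2.resize(i[125:215,265:365],None,fx=8,fy=6.6666,interpolation=cv2.INTER_CUBIC))
cv2.imwrite('pics/tz.png',cv2.resize(i[130:210,265:365],(800,600*800//750*0+640-40) if 0 else (750,600),interpolation=cv2.INTER_CUBIC))
i=cv2.imread('pics/scene0.png'); cv2.imwrite('pics/sz.png',cv2.resize(i[190:270,255:355],(750,600),interpolation=cv2.INTER_CUBIC))
```

```text
(no output)
```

View pics/tz.png

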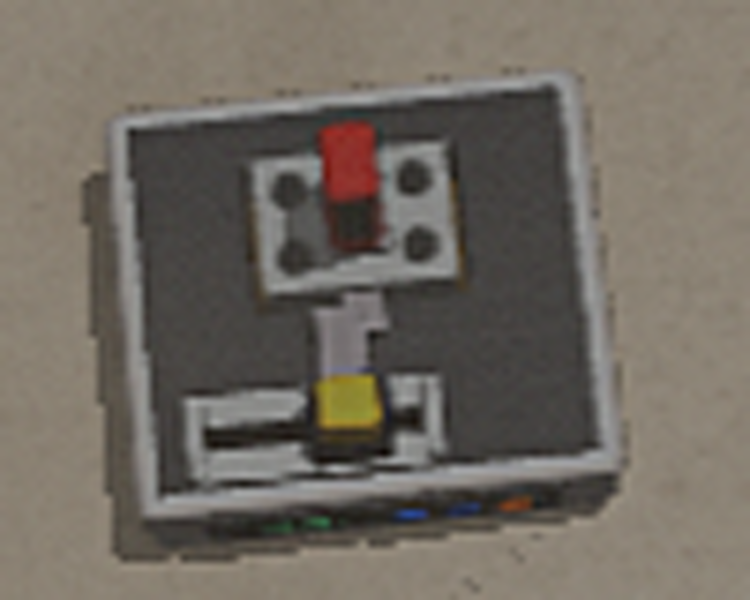

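View pics/sz.png

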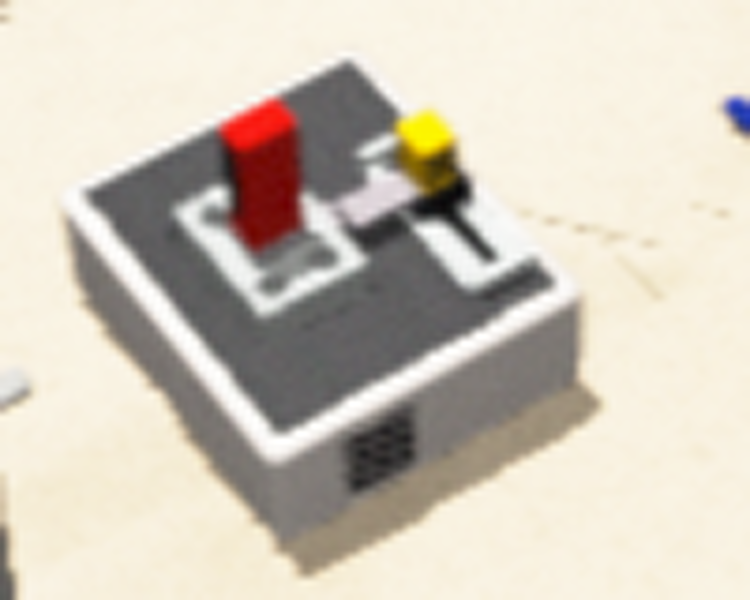

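```bash
cat > fit.py <<'E'
from h import *
from scipy.optimize import least_squares
pt=camera('top'); ps=camera('scene')
T={(71,81,62):(112,120),(71,-81,62):(575,75),(-71,-81,62):(620,462),(-71,81,62):(148,515)}
S={(71,81,62):(275,462),(-71,81,62):(580,295),(-71,-81,62):(350,58),(71,-81,62):(65,200)}
tu=lambda q:np.array(q)/7.5+np.array([265,130])-.43; su=lambda q:np.array(q)/7.5+np.array([255,190])-.43
# handle top corners (heater frame: centre x 20, z 62-36+115=141)
def w(v,X):
    c,s=np.cos(v[2]),np.sin(v[2]); return np.array([v[0]+c*X[0]-s*X[1],v[1]+s*X[0]+c*X[1],X[2]])
def res(v,which):
    r=[]
    if 't' in which: r+=[proj(pt,w(v,X))-tu(q) for X,q in T.items()]
    if 's' in which: r+=[proj(ps,w(v,X))-su(q) for X,q in S.items()]
    return np.concatenate(r)
for k in('t','s','ts'):
    o=least_squares(res,[545,-15,0],args=(k,)); print(k,o.x.round(3),np.abs(o.fun).max())
v=o.x
print('handle top centre pred', (proj(pt,w(v,(20,0,141)))-[265,130])*7.5,(proj(ps,w(v,(20,0,141)))-[255,190])*7.5)
for s in(0,6,12):
  print('lock top, frame y?',s)
# lock grip top centre z=102
for P,q,f in((pt,(350,402),tu),(ps,(428,137),su)):
    X=ray(P,f(q),102); d=X[:2]-v[:2]; c,s=np.cos(v[2]),np.sin(v[2]); print('lock world',X.round(1),'heater',[c*d[0]+s*d[1],-s*d[0]+c*d[1]])
for P,q,f in((pt,(348,160),tu),(ps,(260,125),su)):
    X=ray(P,f(q),141); d=X[:2]-v[:2]; c,s=np.cos(v[2]),np.sin(v[2]); print('handle world',X.round(1),'heater',[c*d[0]+s*d[1],-s*d[0]+c*d[1]])
E
python3 fit.py
```

```text
t [ 5.60451e+02 -1.72780e+01  3.70000e-02] 1.7634736002216869
s [ 5.62527e+02 -1.17850e+01  4.10000e-02] 1.90422900525067
ts [ 5.61038e+02 -1.55730e+01  3.80000e-02] 2.7015640921337365
handle top centre pred [342.21134331 155.61725741] [253.17512317 117.2120543 ]
lock top, frame y? 0
lock top, frame y? 6
lock top, frame y? 12
lock world [513.2 -10.8 102. ] heater [np.float64(-47.62224604223937), np.float64(6.634351264029367)]
lock world [515.4  -4.4 102. ] heater [np.float64(-45.16804703752958), np.float64(12.90490358062974)]
handle world [580.6 -15.6 141. ] heater [np.float64(19.54323073967523), np.float64(-0.7492228074086746)]
handle world [581.  -12.1 141. ] heater [np.float64(20.129772692676436), np.float64(2.6830041568664766)]
```

```bash
cat >> fit.py <<'E'
print('----')
for k in('t','s'):
    o=least_squares(res,[545,-15,0],args=(k,)); print(k,(o.fun.reshape(-1,2)*7.5).round(0).tolist())
for P,D,f in((pt,T,tu),(ps,S,su)):
    for X,q in D.items(): print(X, ray(P,f(q),62).round(1))
E
python3 fit.py | sed -n '/----/,$p'
```

```text
----
t [[-10.0, -9.0], [7.0, -13.0], [12.0, 11.0], [-9.0, 10.0]]
s [[-2.0, 11.0], [11.0, -0.0], [6.0, -13.0], [-14.0, -2.0]]
(71, 81, 62) [625.   62.9  62. ]
(71, -81, 62) [629.9 -92.8  62. ]
(-71, -81, 62) [496.4 -97.1  62. ]
(-71, 81, 62) [489.5  57.9  62. ]
(71, 81, 62) [627.1  68.4  62. ]
(-71, 81, 62) [491.9  64.1  62. ]
(-71, -81, 62) [500.6 -90.4  62. ]
(71, -81, 62) [632.6 -85.9  62. ]
```

Request:
jog_arm([
  [0, 0, 0, 0, 0, 9.75, 0],
  [0, 0, 0, 0, 0, 9.75, 0],
  [2.4, -3.2, 0, 0, 0, 0, 0],
  [2.4, -3.2, 0, 0, 0, 0, 0],
  [2.4, -3.2, 0, 0, 0, 0, 0],
  [2.4, -3.2, 0, 0, 0, 0, 0],
  [2.4, -3.2, 0, 0, 0, 0, 0],
  [2.4, -3.2, 0, 0, 0, 0, 0],
  [2.4, -3.2, 0, 0, 0, 0, 0],
  [2.4, -3.2, 0, 0, 0, 0, 0],
  [2.4, -3.2, 0, 0, 0, 0, 0],
  [2.4, -3.2, 0, 0, 0, 0, 0],
  [2.4, -3.2, 0, 0, 0, 0, 0],
  [2.4, -3.2, 0, 0, 0, 0, 0],
  [2.4, -3.2, 0, 0, 0, 0, 0],
  [1.75, -3.9, 0, 0, 0, 0, 0],
  [0, 0, 0, 0, 0, 0, 0],
  [0, 0, 0, 0, 0, 0, 0],
], squeeze=60)

```text
clock: 3.35
eef_pos: [514.9, -44.0, 227.4]
eef_rot: [3.141, 0.0, 0.039]
wrist_force: [0.1, -0.9, -0.3]
finger_gap: 0.3
```

Request:
jog_arm([
  [0, 0, 3, 0, 0, 0, 0],
  [0, 0, 3, 0, 0, 0, 0],
  [0, 0, 3, 0, 0, 0, 0],
  [0, 0, 2, 0, 0, 0, 0],
  [0, 0, 1.2, 0, 0, 0, 0],
  [0, 0, 0, 0, 0, 0, 0],
])

```text
clock: 4.1
eef_pos: [514.9, -44.2, 105.2]
eef_rot: [-3.141, 0.001, 0.038]
wrist_force: [0.1, 0.4, 0.4]
finger_gap: 0.7
```

Run:
```python
from h import *
for n,(x,y) in(('scene',(255,170)),('top',(265,130))):
    p=snap(n,n+'1'); i=p['image'][y:y+80,x:x+100,::-1]; cv2.imwrite(f'pics/{n}1z.png',cv2.resize(i,(750,600),interpolation=cv2.INTER_CUBIC))
    print(proj(p,[515,-44,84]))
```

```text
[304.79855084 203.59282235]
[325.14084778 183.22370794]
```

View pics/scene1z.png

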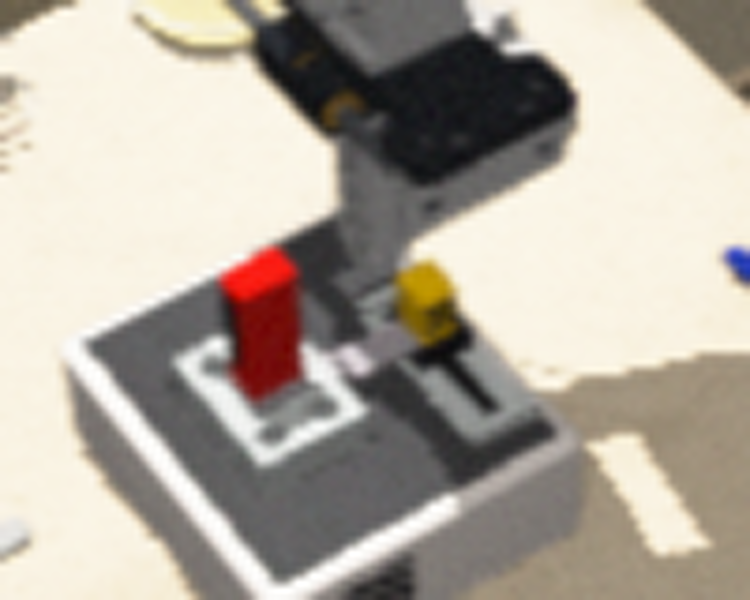

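View pics/top1z.png

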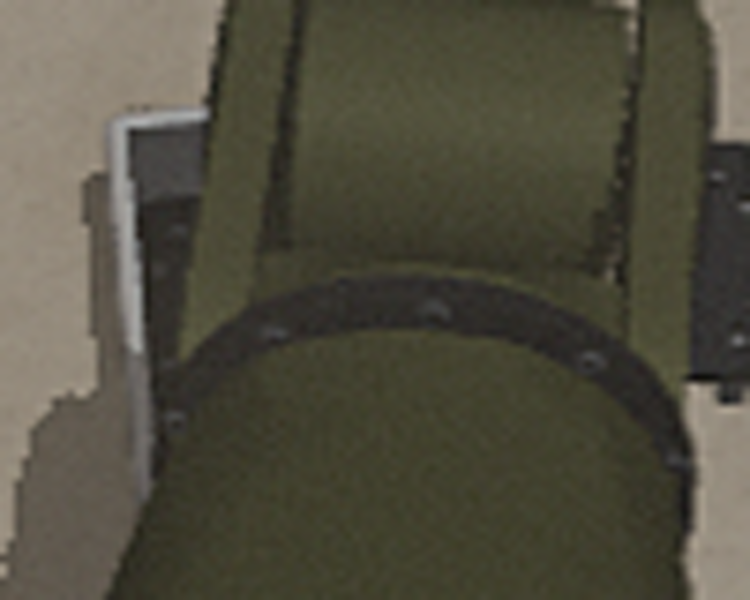

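Request:
jog_arm([
  [0, -0.4, 0, 0, 0, 0, 0],
  [0, -0.4, 0, 0, 0, 0, 0],
  [0, -0.4, 0, 0, 0, 0, 0],
  [0, -0.4, 0, 0, 0, 0, 0],
  [0, -0.4, 0, 0, 0, 0, 0],
  [0, -0.4, 0, 0, 0, 0, 0],
  [0, -0.4, 0, 0, 0, 0, 0],
  [0, -0.4, 0, 0, 0, 0, 0],
  [0, -0.4, 0, 0, 0, 0, 0],
])

```text
clock: 5.32
eef_pos: [513.8, -7.4, 105.5]
eef_rot: [3.142, -0.0, 0.038]
wrist_force: [1.6, -2.7, 2.6]
finger_gap: 0.4
```

Run:
```python
from h import *
for n,(x,y) in(('scene',(255,170)),):
    p=snap(n,n+'2'); i=p['image'][y:y+80,x:x+100,::-1]; cv2.imwrite(f'pics/{n}2z.png',cv2.resize(i,(750,600),interpolation=cv2.INTER_CUBIC))
```

```text
(no output)
```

View pics/scene2z.png

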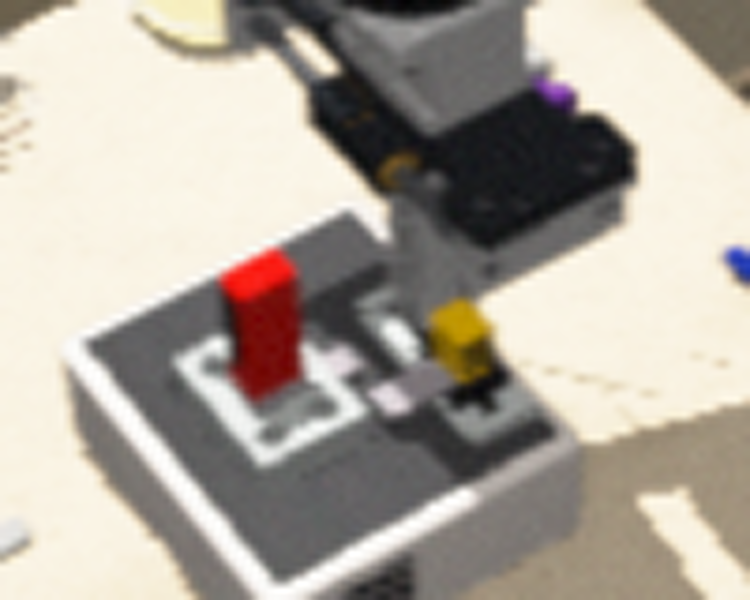

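Request:
jog_arm([
  [0, -0.25, 0, 0, 0, 0, 0],
  [0, -0.25, 0, 0, 0, 0, 0],
  [0, -0.25, 0, 0, 0, 0, 0],
  [0, -0.1, 0, 0, 0, 0, 0],
])

```text
clock: 5.88
eef_pos: [513.5, 0.6, 105.5]
eef_rot: [3.141, -0.0, 0.039]
wrist_force: [1.4, -8.6, 2.4]
finger_gap: 0.3
```

Request:
jog_arm([
  [0, -0.15, 0, 0, 0, 0, 0],
  [0, -0.1, 0, 0, 0, 0, 0],
])

```text
clock: 6.12
eef_pos: [513.5, 1.3, 105.6]
eef_rot: [3.138, -0.0, 0.039]
wrist_force: [0.8, -22.9, 1.2]
finger_gap: 0.1
```

Request:
jog_arm([
  [0, -0.15, 0, 0, 0, 0, 0],
  [0, -0.1, 0, 0, 0, 0, 0],
])

```text
clock: 6.38
eef_pos: [513.6, 2.0, 105.8]
eef_rot: [3.135, -0.0, 0.038]
wrist_force: [0.1, -38.9, 3.6]
finger_gap: 0.4
```

Request:
jog_arm([
  [0, 1.0, 0, 0, 0, 0, 0],
  [0, 1.0, 0, 0, 0, 0, 0],
  [0, 0, -4, 0, 0, 0, 0],
  [0, 0, -4, 0, 0, 0, 4],
  [1, 0, -1, 0, 0, 0, 5],
  [2.8, 0, 0, 0, 0, 0, 5],
  [2.8, 0, 0, 0, 0, 0, 5],
  [0, 0, 0, 0, 0, 0, 5],
  [0, 0, 0, 0, 0, 0, 5],
])

```text
clock: 7.5
eef_pos: [579.3, -11.6, 195.1]
eef_rot: [-3.141, 0.001, 0.039]
wrist_force: [-1.7, -0.1, -0.3]
finger_gap: 49.8
```

Run:
```python
from h import *
for n,(x,y) in(('scene',(255,170)),):
    p=snap(n,n+'3'); i=p['image'][y:y+80,x:x+100,::-1]; cv2.imwrite(f'pics/{n}3z.png',cv2.resize(i,(750,600),interpolation=cv2.INTER_CUBIC))
```

```text
(no output)
```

View pics/scene3z.png

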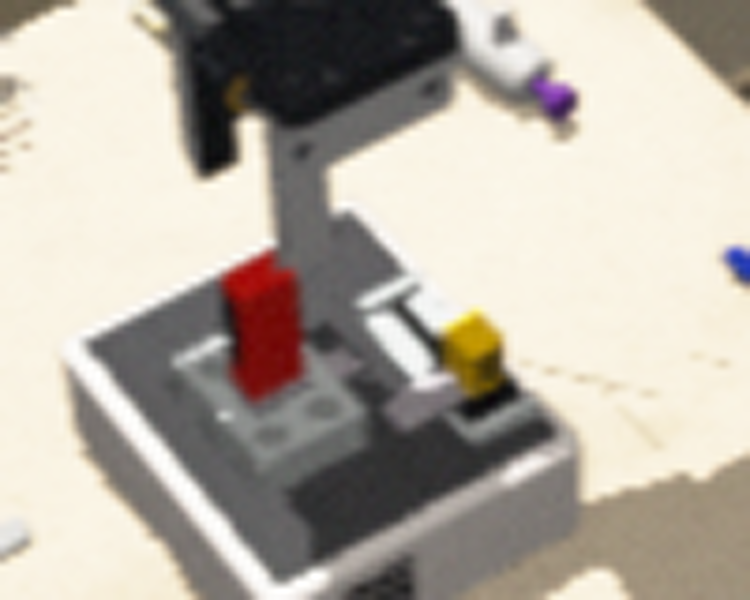

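Request:
jog_arm([
  [0.15, 0.25, 1, 0, 0, 0, 5],
  [0, 0, 3, 0, 0, 0, 5],
  [0, 0, 2, 0, 0, 0, 5],
  [0, 0, 1, 0, 0, 0, 5],
  [0, 0, 0, 0, 0, 0, 5],
])

```text
clock: 8.18
eef_pos: [581.3, -14.2, 125.0]
eef_rot: [-3.141, 0.001, 0.038]
wrist_force: [0.1, -0.5, 0.9]
finger_gap: 50.2
```

Request:
jog_arm([
  [0, 0, 0, 0, 0, 0, 2.4],
  [0, 0, 0, 0, 0, 0, 2.4],
  [0, 0, 0, 0, 0, 0, 1.5],
  [0, 0, 0, 0, 0, 0, 1.5],
], squeeze=5)

```text
clock: 8.68
eef_pos: [581.7, -14.8, 125.8]
eef_rot: [3.14, -0.001, 0.038]
wrist_force: [-0.6, -4.4, 1.8]
finger_gap: 18.3
```

Request:
jog_arm([
  [0, 0.06, 0, 0, 0, 0, 1.5],
  [0, 0, 0, 0, 0, 0, 1.5],
])

```text
clock: 8.93
eef_pos: [581.7, -14.9, 125.7]
eef_rot: [3.141, -0.0, 0.038]
wrist_force: [-0.1, -2.3, 3.0]
finger_gap: 18.0
```

Request:
jog_arm([
  [0, 0, 0, 0, 0, 0, 1],
  [0, 0, 0, 0, 0, 0, 0],
  [0, 0, 0, 0, 0, 0, 0],
], squeeze=60)

```text
clock: 9.3
eef_pos: [581.7, -14.9, 125.8]
eef_rot: [3.141, -0.001, 0.038]
wrist_force: [-1.2, -4.0, 5.2]
finger_gap: 17.8
```

Request:
jog_arm([
  [0, -0.144, -0.055, -1, 0, 0, 0],
  [0, -0.144, -0.055, -1, 0, 0, 0],
  [0, -0.144, -0.055, -1, 0, 0, 0],
  [0, -0.144, -0.055, -1, 0, 0, 0],
])

```text
clock: 9.8
eef_pos: [581.5, -8.4, 127.6]
eef_rot: [3.071, -0.0, 0.039]
wrist_force: [0.9, -1.8, 2.9]
finger_gap: 17.7
```

Request:
jog_arm([
  [0, -0.144, -0.055, -1, 0, 0, 0],
  [0, -0.144, -0.055, -1, 0, 0, 0],
  [0, -0.144, -0.055, -1, 0, 0, 0],
  [0, -0.144, -0.055, -1, 0, 0, 0],
])

```text
clock: 10.3
eef_pos: [581.2, -3.0, 129.1]
eef_rot: [3.001, -0.0, 0.038]
wrist_force: [2.7, -2.2, 3.5]
finger_gap: 17.9
```

Run:
```python
from h import *
for n,(x,y) in(('scene',(255,170)),):
    p=snap(n,n+'4'); i=p['image'][y:y+80,x:x+100,::-1]; cv2.imwrite(f'pics/{n}4z.png',cv2.resize(i,(750,600),interpolation=cv2.INTER_CUBIC))
s=read_state(); print(s['moment'],s['wrist_force'])
```

```text
[ 0.22514732 -0.4575568  -0.04550537] [ 2.36096695 -4.59808093  3.52297215]
```

View pics/scene4z.png

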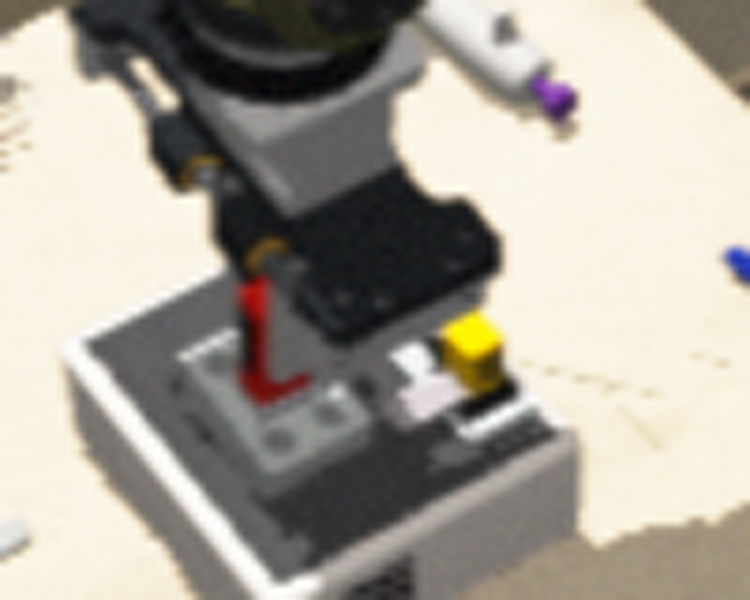

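Request:
jog_arm([
  [0, 0.16, -0.054, 1, 0, 0, 0],
  [0, 0.16, -0.054, 1, 0, 0, 0],
  [0, 0.16, -0.054, 1, 0, 0, 0],
  [0, 0.16, -0.054, 1, 0, 0, 0],
  [0, 0.16, -0.054, 1, 0, 0, 0],
  [0, 0.16, -0.054, 1, 0, 0, 0],
  [0, 0.16, -0.054, 1, 0, 0, 0],
  [0, 0.16, -0.054, 1, 0, 0, 0],
])

```text
clock: 11.35
eef_pos: [581.4, -15.4, 134.0]
eef_rot: [-3.14, 0.001, 0.038]
wrist_force: [5.1, 2.0, -10.0]
finger_gap: 17.6
```

Request:
jog_arm([
  [0, 0.16, -0.054, 1, 0, 0, 0],
  [0, 0.16, -0.054, 1, 0, 0, 0],
  [0, 0.16, -0.054, 1, 0, 0, 0],
  [0, 0.16, -0.054, 1, 0, 0, 0],
])

```text
clock: 11.85
eef_pos: [581.7, -21.8, 136.0]
eef_rot: [-3.07, 0.001, 0.039]
wrist_force: [5.0, 2.9, -9.0]
finger_gap: 17.4
```

Request:
jog_arm([
  [0, 0.16, -0.054, 1, 0, 0, 0],
  [0, 0.16, -0.054, 1, 0, 0, 0],
  [0, 0.16, -0.054, 1, 0, 0, 0],
])

```text
clock: 12.22
eef_pos: [581.9, -26.8, 137.2]
eef_rot: [-3.018, 0.001, 0.039]
wrist_force: [4.4, 2.2, -8.2]
finger_gap: 18.1
```

Request:
jog_arm([
  [0, -0.173, -0.055, -1, 0, 0, 0],
  [0, -0.173, -0.055, -1, 0, 0, 0],
  [0, -0.173, -0.055, -1, 0, 0, 0],
  [0, -0.173, -0.055, -1, 0, 0, 0],
  [0, -0.173, -0.055, -1, 0, 0, 0],
  [0, -0.173, -0.055, -1, 0, 0, 0],
  [0, -0.173, -0.055, -1, 0, 0, 0],
])

```text
clock: 13.1
eef_pos: [581.3, -14.8, 141.8]
eef_rot: [3.141, 0.001, 0.038]
wrist_force: [5.3, -0.5, -19.2]
finger_gap: 18.0
```

Request:
jog_arm([
  [0, -0.173, -0.055, -1, 0, 0, 0],
  [0, -0.173, -0.055, -1, 0, 0, 0],
  [0, -0.173, -0.055, -1, 0, 0, 0],
  [0, -0.173, -0.055, -1, 0, 0, 0],
  [0, -0.173, -0.055, -1, 0, 0, 0],
  [0, -0.173, -0.055, -1, 0, 0, 0],
])

```text
clock: 13.85
eef_pos: [581.4, -4.8, 146.4]
eef_rot: [3.035, -0.001, 0.038]
wrist_force: [-1.1, -5.7, -3.6]
finger_gap: 17.6
```

Run:
```python
from h import *
for n,(x,y) in(('scene',(255,170)),):
    p=snap(n,n+'5'); i=p['image'][y:y+80,x:x+100,::-1]; cv2.imwrite(f'pics/{n}5z.png',cv2.resize(i,(750,600),interpolation=cv2.INTER_CUBIC))
s=read_state(); print(s['moment'],s['wrist_force'])
```

```text
[-1.89092152  0.37537333 -0.00661178] [-1.48509512 -7.40785384 -2.68571192]
```

View pics/scene5z.png

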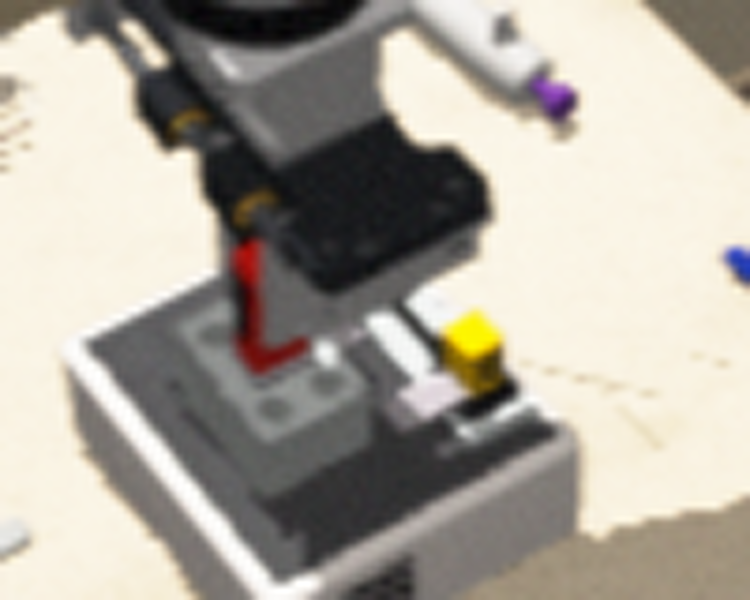

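Request:
jog_arm([
  [0, 0.187, -0.055, 1, 0, 0, 0],
  [0, 0.187, -0.055, 1, 0, 0, 0],
  [0, 0.187, -0.055, 1, 0, 0, 0],
  [0, 0.187, -0.055, 1, 0, 0, 0],
  [0, 0.187, -0.055, 1, 0, 0, 0],
  [0, 0.18, -0.055, 1, 0, 0, 0],
])

```text
clock: 14.65
eef_pos: [581.6, -15.4, 149.2]
eef_rot: [-3.14, -0.0, 0.038]
wrist_force: [-0.5, -0.5, -4.2]
finger_gap: 17.4
```

Request:
jog_arm([
  [0, 0, -0.3, 0, 0, 0, 0],
  [0, 0, -0.3, 0, 0, 0, 0],
  [0, 0, -0.3, 0, 0, 0, 0],
])

```text
clock: 15.02
eef_pos: [581.7, -15.2, 158.4]
eef_rot: [3.141, -0.0, 0.039]
wrist_force: [-0.4, -0.1, -4.5]
finger_gap: 17.6
```

Request:
jog_arm([
  [0, 0, -0.4, 0, 0, 0, 0],
  [0, 0, -0.5, 0, 0, 0, 0],
  [0, 0, -0.5, 0, 0, 0, 0],
  [0, 0, -0.5, 0, 0, 0, 0],
  [0, 0, -0.4, 0, 0, 0, 0],
  [0, 0, -0.2, 0, 0, 0, 0],
  [0, 0, 0, 0, 0, 0, 0],
  [0, 0, 0, 0, 0, 0, 0],
  [0, 0, 0, 0, 0, 0, 0],
])

```text
clock: 16.15
eef_pos: [581.5, -15.3, 183.0]
eef_rot: [-3.142, 0.0, 0.038]
wrist_force: [0.6, 0.3, -3.9]
finger_gap: 17.7
```

Run:
```python
from h import *
for n,(x,y) in(('scene',(255,160)),('top',(265,130))):
    p=snap(n,n+'6'); i=p['image'][y:y+80,x:x+100,::-1]; cv2.imwrite(f'pics/{n}6z.png',cv2.resize(i,(750,600),interpolation=cv2.INTER_CUBIC))
    if n=='scene':
      for a in((23,32),(-23,32),(23,-32)):
        for z in(82,132): print(a,z,(proj(p,[581.5+a[0],-13+a[1],z])-[x,y])*7.5)
    for k in('dish','dye_bottle','beaker'):
        for r in recognise(p,k)[:1]: print(n,k,r['conf'],toworld(p,r['centre']).round(1))
print(read_state()['wrist_force'])
```

```text
(23, 32) 82 [254.43521591 533.0700312 ]
(23, 32) 132 [244.69592315 444.0729987 ]
(-23, 32) 82 [361.44960166 480.49199526]
(-23, 32) 132 [355.24210936 391.11748993]
(23, -32) 82 [170.99069149 423.90181546]
(23, -32) 132 [158.97038801 334.38715797]
scene dish 0.33 [ 587.8 -269.    19.3]
scene dye_bottle 0.54 [416.5 234.3  69. ]
top dish 0.77 [ 452.2 -299.2    2.4]
top dye_bottle 0.7 [402.4 219.   91. ]
top beaker 0.51 [ 572.8 -289.6   -1. ]
[ 0.11569936  0.43772746 -3.25328855]
```

View pics/scene6z.png

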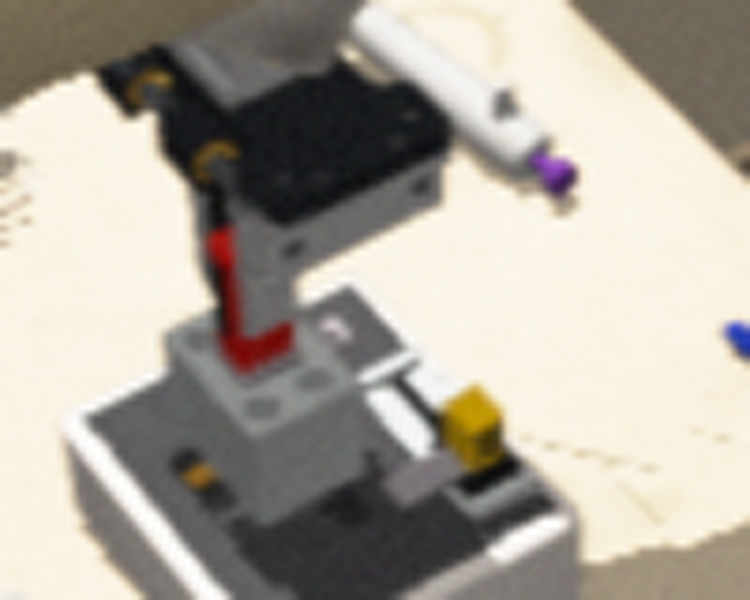

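```bash
python3 -c "
from cell import *
s=read_state();print(s['qd'].round(3),s['eef_pos'],s['finger_gap']);print(sign_off())"
```

```text
[-0.    -0.001  0.     0.    -0.001 -0.   ] [581.61129075 -15.35313986 183.13976573] 17.538336375272923
the job is handed in; nothing more can be done
None
```

I freed the block and handed the job in. It is in the gripper, upright and still, over the well with its underside about 2 cm above the heater's top. No verdict came back at hand-in.

- **Lock:** I pushed it left with closed fingers until the push force climbed to about 39 N at the end stop. Later pictures show it still at the left end.
- **Rocking:** I gripped the red handle at 60 N. I tipped it about 8° to the left about the left cheek, about 7° to the right about the right cheek, about 6° left again, then straightened it. It then lifted with only about 4 N of load.
- **Final pose:** The tool reads upright to within 0.1°. It is within a millimetre of where I gripped the handle, with the joints essentially still. At the last look the block's lower corner was about 1 px from where a 2 cm clearance would put it, and I saw no contact with the heater.
- **Bystanders:** Detections of the dish and dye bottle from the top camera match the start to within about 4 mm, which is their accuracy. The beaker is less certain: the recogniser gave only low-confidence results for it. In the last scene picture it labelled as "dish" the spot it had first called the beaker. Nothing passed near the beaker at low height.
- **Disagreement:** The two cameras differed by about 5 mm sideways on the heater's position. I settled this by feel when the jaws closed on the handle.

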